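Set the locating ring to its mark and lock it

TASK

On the checking fixture, push the ring's lever round its arc until the pointer points at the middle of the large round stud on the scale (not the small one); then push the lock slide by its upright tab towards the ring until it is fully home. Only push, gently and with the fingers shut or from outside: do not pinch or lift anything, and leave the bush, the plug gauge and the grey case where they are. Finish with the pointer still at the large stud and the hand clear.

Things in the scene. Friction and masses are not known exactly. Their poses are not given: they have to be found in the camera images.
- ring_axis (a point): Centre of the steel ring (outer radius 60, inner 40, 18 mm high), on its upright turning axis, 43 mm above the table. The ring lies on an aluminium fixture plate, 300 x 340 mm, whose top is 33 mm above the table. The point's x axis points across the plate to the middle of the lever's arc, y to the left of that.
- ring (a joint): Angle of the ring in rad, -1.05 to 1.05 between its end stops, counterclockwise from above; 0 when the lever points along the x axis of ring_axis. Stays where it is left (dry friction, about 1.5 N at the post).
- lever_post (a point): Centre of the plain upright round steel post by which the lever is pushed: 14 mm diameter, 36 mm tall, 82 mm from the ring's axis, standing on the ring's flat lever bar. This point is 68 mm above the table; the post's top is 86 mm, the lever bar's top 50 mm above the table. The thin pointer goes on outward from the bar to 107 mm from the axis. Nothing else stands within 25 mm either side of the post along its arc.
- index (a point): The spot the pointer points at: on the lever's centre line 118 mm from the ring's axis, 11 mm beyond the pointer's tip, 40 mm above the table.
- large_mark (a point): Centre of the top of the large round steel stud (16 mm diameter, 2.5 mm high), the mark to set; 118 mm from the ring's axis, on the white arc-shaped scale, which has nine black marks and a stud at each of its two end marks. The scale's top is 37 mm above the table.
- small_mark (a point): Centre of the top of the small round steel stud (8 mm diameter, 2.5 mm high) at the scale's other end mark, 118 mm from the axis. Not to be set.
- lock_tab (a point): Middle of the upper part of the lock slide's upright steel tab, 70 mm above the table. The tab is a plate 26 mm wide across the push and 8 mm thick along it, its top 86 mm above the table; below 51 mm lie the slide and its two guide cheeks. The slide moves straight towards the ring's axis; the tab is 125 mm from the axis when back, 105 mm when home. The point's x axis points away from the ring's axis.
- lock (a joint): Travel of the lock slide in m: 0 fully back, 0.020 fully home (stop). Grows as the tab is pushed towards the ring; about 1.5 N of friction, stays where it is left. It does not hold the ring: a knock on the lever still turns it.
- bush_mid (a point): Middle of the loose aluminium bush (56 mm flange, 40 mm barrel, 42 mm tall) standing inside the ring, its top 81 mm above the table. Leave it seated.
- gauge_mid (a point): Middle of the loose dark steel plug gauge (32 mm diameter, 75 mm tall) standing on the fixture plate, its top 108 mm above the table. Leave it.
- case_mid (a point): Middle of the closed grey plastic gauge case (240 x 110 x 38 mm) lying on the table beside the fixture. Leave it.

How it is judged:
On the way, in this order (a step that is already met when the one before it is completed fails the run):
1. the pointer is set to the large stud and the ring rests there (horizontal distance between index and large_mark below 0.005 m and velocity of joint ring between -0.05 and 0.05 rad/s), for 0.3 s.
2. then the lock slide is pushed home (value of joint lock above 0.017 m and horizontal distance between index and large_mark below 0.005 m), for 0.2 s.
At the end, for the whole second after the job is handed in: The pointer points at the large stud (the spot it points at within 5 mm of the stud's centre), the lock slide is home to within 3 mm, both at rest (all of step 2 and velocity of joint ring between -0.02 and 0.02 rad/s and velocity of joint lock between -0.002 and 0.002 m/s); the robot touches nothing.
It fails at once if the bush is lifted, or shifted by more than 8 mm (distance of bush_mid from where it was at the start of the episode above 0.008 m).
It fails at once if the plug gauge is lifted, tipped or shifted by more than 10 mm (distance of gauge_mid from where it was at the start of the episode above 0.01 m).
It fails at once if the grey case is lifted or shifted by more than 10 mm (distance of case_mid from where it was at the start of the episode above 0.01 m).
It fails at once if the ring or its lever is pinched or pressed with more than 30 N (contact force between the fingers and ring above 30 N).
It fails at once if the lock slide is pinched or pressed with more than 35 N (contact force between the fingers and lock above 35 N).
It also fails if it takes over 51 s, if anything falls off the work surface, if the arm or the gripper's body presses on something with over 40 N, if the wrist force passes 120 N, or if a joint passes its speed limit or range.

ROBOT

A 6-joint arm with a two-finger parallel gripper is mounted at the origin on the work surface. World frame = base frame: x ahead of the robot, y to its left, z up, the work surface at z = 0. Lengths are in m, angles in rad, forces in N, time in s.
With the tool pointing down it reaches from about 0.375 to 0.9 m from the base axis. Payload 3.1 kg.
Tool frame: the origin (TCP) lies between the finger pads; the fingertips stand 22 mm ahead of it and the grasp point (between the pads) lies 3 mm ahead of it; z points along the fingers, y is the line along which they close (so a half turn about z gives the same grasp; the last joint's range is limited). The gripper opens to 87 mm and grips with 3 to 60 N. Pads are 19 mm wide; open, the fingers measure 117 mm over their backs; the gripper's body (75 mm by 190 mm) begins 51 mm behind the grasp point.
Start: joints at [-1.351, 0.527, 1.433, -0, 1.181, -0.178], TCP at [0.242, -0.576, 0.212] pointing down, gripper open.
Joint ranges: [-3.08, 3.08], [-0.75, 2.2], [0.22, 2.44], [-1.43, 4.57], [0, 2.65], [-2.85, 2.85]. Speed limits (rad/s): [2.79, 2.79, 3.14, 3.14, 3.14, 3.14].

INTERFACE

Orientations are given as a unit quaternion [x, y, z, w].
In Python, from rig import get_obs, camera, get_calibration, hand_in, cut_out gives the robot as it stands.
- The arm moves only by the shell command python3 -m inch 'ROWS' [OPENING] [FORCE]. ROWS is JSON, one flat list of numbers, 6 for each row, row after row: the shift along the tool's x, y, z scaled (see below), then the turn, a rotation vector about the tool's x, y, z scaled (see below). A call has 1 to 20 rows; each row is the pose to reach, as a shift and turn from the pose commanded when the call began, along the tool's axes at that moment; what a row does not reach only later rows make up. The controller multiplies each number of a shift by 0.08 m and each number of a turn by 90 degrees. A row lasts 1/12 s, in which the tool goes at most 41.7 mm and 7.16 degrees, less where a joint would pass 70% of its speed; a pose out of reach is approached as far as the arm can. A call with a number of a shift or a turn outside -1 to 1 is refused whole. A call with a gripper value outside its range is refused whole. OPENING is the finger opening in mm, from 0 to 87, set as the call begins (- or left out, the last holds). The fingers move at their own pace and stop on an object; FORCE is the grip in N (left out, the last holds). Time passes only in rows, so rows that repeat a pose let the fingers close. It gives the time, the measured TCP pose, the force, the opening and the grip force at its end, in the units of the state.
- get_obs(): the state, without advancing time (a new reading comes with each control period).
- camera(name): name is "scene" or "top"; returns the picture (384x512x3 uint8, red, green, blue); there is no depth.
- get_calibration(name): a dict with "vertical_fov" (degrees; the focal length in pixels is half the picture's height over the tangent of half this angle, whatever the lens; pixels are square), "cx", "cy" (the principal point, pixels), "T" (4x4, takes a point from camera to world coordinates). Camera axes: x right, y down, z forward; pixel columns grow to the right and rows downward; lengths in m; the calibration is good to about 2 mm. A picture is of the moment at which its call begins. get_calibration takes no time and is no camera call.
- hand_in(): hands the job in; it is judged then, once.
Trained networks look in the newest picture that a camera, given by its name, has taken for a name from the list of things; names that differ only in an ending like _2 or _b are one class to them, and where a whole thing is asked for, a point or a joint stands for the part that bears it (a point fixed in the world has none). Each returns a list of dicts, best first, with "conf" (0 to 1); they miss things now and then, are a little off and sometimes report something else, mostly with a low value. They report only what shows in the picture. A call takes as long as a camera call.
- cut_out(camera, thing): "region" (384x512 bool, what is visible of it) and "bbox" ([left, top, right, bottom] in pixels, round what is visible of it).
The state is a dict: "time": time; "q": joint angles; "joint_velocities": joint speeds; "joint_torque": joint torques, N m; "position": TCP position; "tool_rot": TCP orientation; "ft_force": force on the tool from outside, world axes, zero at the start; "moment": the same for the moment, N m; "grip_width": finger opening in m; "grip_force": force on a finger pad.
Only numpy, scipy, OpenCV 4.12 (cv2) and the standard library are available. Lean on these libraries where they do the work, as an engineer would, in place of code of your own. Each camera call takes 0.05 s, during which the arm holds its last target. There are 200 camera calls.

## Working session

There is one attempt and no reset: what is moved stays moved. The work goes in short steps, Python scripts to look and compute and a shell command to move; the robot and the scene stay as the last step left them, time stands still between calls to the robot, and variables do not carry over. Pictures are saved under pics/ and viewed, at most 10 in all, crops included, and the job is handed in when it is done.

```bash
mkdir -p pics
python3 - <<'E'
from rig import *
import cv2,numpy as np
for n in("scene","top"):
    im=camera(n); cv2.imwrite(f"pics/{n}0.png",im[:,:,::-1])
    c=get_calibration(n); print(n,c["vertical_fov"],c["cx"],c["cy"],np.round(c["T"],3).tolist())
    for t in("ring","lever_post","large_mark","small_mark","lock_tab","lock","bush_mid","gauge_mid","case_mid"):
        for r in cut_out(n,t)[:2]:
            v,u=np.nonzero(r["region"]); print(t,round(r["conf"],2),np.round(r["bbox"],1).tolist(),u.mean().round(1),v.mean().round(1))
o=get_obs();print(o["time"],o["position"],o["tool_rot"])
E
```

```text
scene 50.87996536758819 254.30598705134278 188.11047301520088 [[-0.003, 0.615, -0.788, 1.439], [1.0, 0.022, 0.012, -0.159], [0.025, -0.788, -0.615, 0.735], [0.0, 0.0, 0.0, 1.0]]
ring 0.78 [298.9, 180.0, 342.8, 219.2] 321.0 198.4
lever_post 0.91 [301.0, 179.0, 343.3, 216.8] 322.0 198.1
lever_post 0.66 [348.1, 175.1, 370.7, 195.3] 359.4 186.5
lock_tab 0.76 [350.4, 175.2, 370.6, 195.9] 359.8 186.0
lock 0.49 [348.0, 176.3, 369.7, 197.9] 359.1 186.9
bush_mid 0.7 [309.2, 180.8, 330.5, 201.4] 322.0 191.2
gauge_mid 0.75 [264.4, 163.2, 277.2, 193.8] 271.8 181.0
case_mid 0.57 [101.0, 160.9, 148.1, 228.9] 125.8 197.2
case_mid 0.25 [249.5, 154.4, 386.3, 253.6] 324.0 203.3
top 56.71292261163107 257.704625957045 193.56606189563885 [[0.006, -0.994, 0.111, 0.515], [-0.999, -0.01, -0.03, -0.114], [0.031, -0.111, -0.993, 0.875], [0.0, 0.0, 0.0, 1.0]]
lever_post 0.97 [153.0, 162.1, 207.9, 235.0] 181.0 203.1
large_mark 0.25 [169.4, 196.3, 196.4, 221.0] 181.1 206.0
lock_tab 0.75 [124.2, 205.0, 148.0, 223.3] 134.8 215.6
lock 0.55 [122.1, 207.4, 148.4, 226.0] 134.6 215.4
bush_mid 0.67 [169.5, 194.2, 194.3, 223.4] 181.0 205.9
gauge_mid 0.59 [233.1, 212.2, 246.6, 221.4] 239.7 217.6
case_mid 0.88 [374.9, 167.8, 440.4, 267.5] 406.5 216.6
1.0 [ 0.24215015 -0.57616225  0.21198353] [9.80284688e-01 1.97590309e-01 6.31926321e-06 1.00842462e-05]
```

```bash
python3 -c "
import cv2
for n in('scene','top'):
    print(cv2.imread(f'pics/{n}0.png').shape)"; ls
```

```text
(384, 512, 3)
(384, 512, 3)
pics
```

View pics/top0.png

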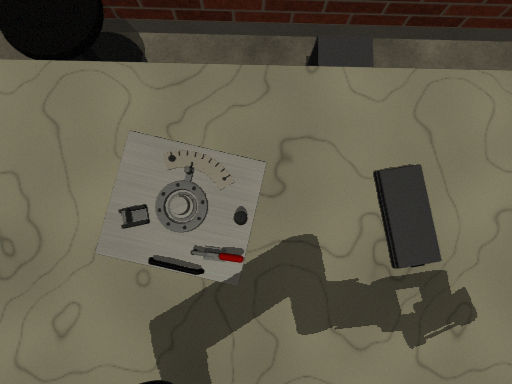

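View pics/scene0.png

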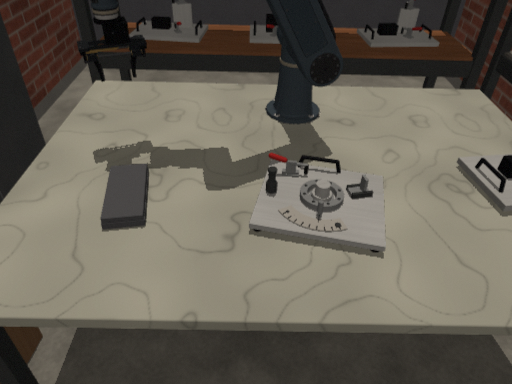

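The top view shows the ring at about (181,206) and the lever at about (190,170). There is a dark stud at the scale's left end (172,157) and another at the right end (225,178). The lock tab is on the left at (135,215). I'll zoom in next.

Run:
```python
import cv2
a=cv2.imread('pics/top0.png')[130:240,110:250]
cv2.imwrite('pics/topz.png',cv2.resize(a,None,fx=5.4,fy=5.4,interpolation=cv2.INTER_CUBIC))
a=cv2.imread('pics/scene0.png')[150:250,245:395]
cv2.imwrite('pics/scenez.png',cv2.resize(a,None,fx=5.2,fy=5.2,interpolation=cv2.INTER_CUBIC))
```

```text
(no output)
```

View pics/topz.png

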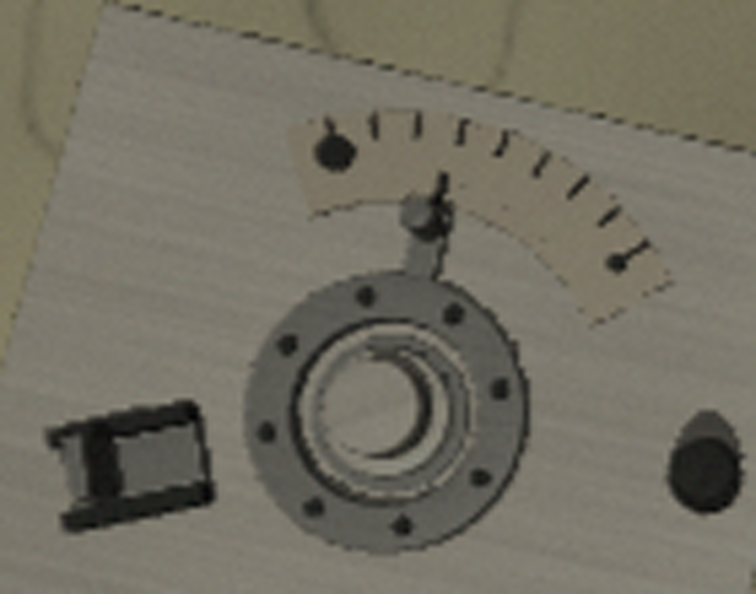

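View pics/scenez.png

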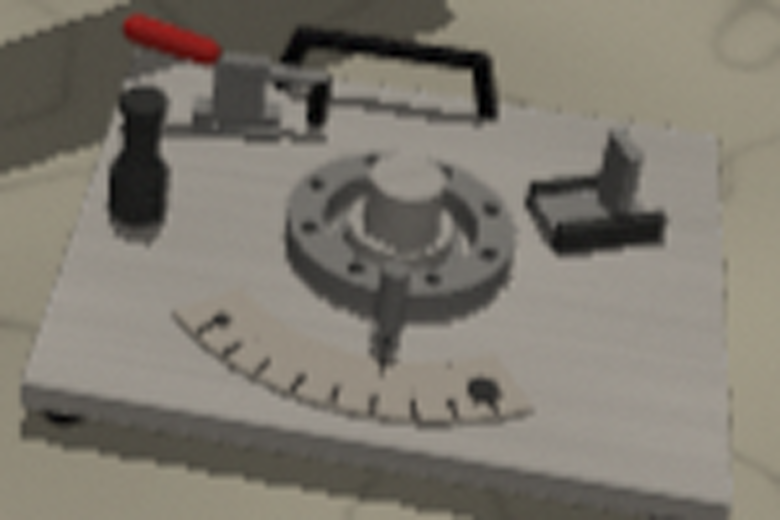

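```bash
cat > h.py <<'E'
import numpy as np
from rig import *
def ray(n,u,v,z):
    c=get_calibration(n); f=192/np.tan(np.radians(c["vertical_fov"])/2)
    T=np.array(c["T"]); d=T[:3,:3]@[(u-c["cx"])/f,(v-c["cy"])/f,1]; p=T[:3,3]
    return (p+d*(z-p[2])/d[2])
def zt(x,y,s=5.4,u0=110,v0=130): return (x+.5)/s-.5+u0,(y+.5)/s-.5+v0
E
python3 - <<'E'
from h import *
print(get_calibration("top").keys())
P=lambda n,x,y,z:ray(n,*(zt(x,y) if n=="top" else zt(x,y,5.2,245,150)),z)[:2].round(4)
T={k:P("top",*v) for k,v in dict(ring=(386,410,.051),large=(335,152,.0395),small=(617,262,.0395),tip=(443,175,.045),post=(419,213,.086),gaugetop=(706,475,.108),tab=(100,462,.086)).items()}
S={k:P("scene",*v) for k,v in dict(ring=(400,237,.051),large=(484,388,.0395),small=(221,318,.0395),tip=(382,372,.045),tabtop=(622,142,.086),gaugetop=(143,98,.108)).items()}
for D in(T,S):
    print(D)
    for k in D: d=D[k]-D["ring"]; print(k,np.hypot(*d).round(4),np.degrees(np.arctan2(d[1],d[0])).round(1))
E
```

```text
dict_keys(['vertical_fov', 'cx', 'cy', 'T'])
{'ring': array([0.5774, 0.0375]), 'large': array([0.6917, 0.0653]), 'small': array([ 0.6442, -0.0592]), 'tip': array([0.681 , 0.0169]), 'post': array([0.6566, 0.0199]), 'gaugetop': array([ 0.5482, -0.1005]), 'tab': array([0.5525, 0.1459])}
ring 0.0 0.0
large 0.1176 13.7
small 0.1175 -55.4
tip 0.1056 -11.2
post 0.0811 -12.5
gaugetop 0.1411 -101.9
tab 0.1112 102.9
{'ring': array([0.5879, 0.0368]), 'large': array([0.6895, 0.0662]), 'small': array([ 0.6418, -0.059 ]), 'tip': array([0.6855, 0.0163]), 'tabtop': array([0.5476, 0.1547]), 'gaugetop': array([ 0.5484, -0.099 ])}
ring 0.0 0.0
large 0.1058 16.1
small 0.1099 -60.6
tip 0.0997 -11.9
tabtop 0.1246 108.9
gaugetop 0.1414 -106.2
```

```bash
python3 -m inch '[0.5,-0.3,0,0,0,0.051, 1,-0.6,0,0,0,0.101, 1,-0.6,0,0,0,0.101, 1,-0.6,0,0,0,0.101]' 0 10
```

```text
time: 1.33
position: [0.2988, -0.4978, 0.212]
tool_rot: [0.993, 0.121, 0.0, -0.001]
ft_force: [-0.7, -0.8, 0.0]
grip_width: 0.0683
grip_force: 0.0
```

```bash
python3 -m inch '[0.5,-0.4,0,0,0,0, 1,-0.8,0,0,0,0, 1,-0.8,0,0,0,0]';python3 -m inch '[0.5,-0.4,0,0,0,0, 1,-0.8,0,0,0,0, 1,-0.8,0,0,0,0]'; python3 -c "
from h import *
o=get_obs();a=np.radians(13.7);R=np.array([[np.cos(a),np.sin(a)],[np.sin(a),-np.cos(a)]])
print(o['tool_rot'],(R@(np.array([.6698,-.012])-o['position'][:2])/.08))"
```

```text
time: 1.58
position: [0.361, -0.4178, 0.212]
tool_rot: [0.993, 0.12, 0.0, -0.001]
ft_force: [-0.8, 0.0, -0.8]
grip_width: 0.0483
grip_force: 0.0
time: 1.83
position: [0.4242, -0.3367, 0.2122]
tool_rot: [0.993, 0.12, 0.001, -0.0]
ft_force: [0.5, -0.9, -0.3]
grip_width: 0.0281
grip_force: 0.0
[ 9.92738824e-01  1.20288442e-01  5.24544580e-04 -2.09022050e-04] [ 3.94448053 -3.21585588]
```

```bash
python3 -m inch '[0.5,-0.4,0,0,0,0, 1,-0.8,0,0,0,0, 1,-0.8,0,0,0,0]';python3 -m inch '[0.5,-0.4,0,0,0,0, 1,-0.8,0,0,0,0, 1,-0.8,0,0,0,0]';python3 -m inch '[0.5,-0.4,0,0,0,0, 1,-0.8,0,0,0,0, 1,-0.8,0,0,0,0, 1,-0.8,0,0,0,0, 1,-0.8,0,0,0,0]'
cat >> h.py <<'E'
def togo(x,y,z):
    o=get_obs();a=np.radians(13.7);R=np.array([[np.cos(a),np.sin(a)],[np.sin(a),-np.cos(a)]])
    p=o['position'];d=np.array([.5774,.0375])+R.T@np.array([x,-y])-p[:2]
    print('togo',(R@d/.08).round(3),round((p[2]-z)/.08,3))
E
python3 -c "
from h import *
togo(.078,-.07,.084)"
```

```text
time: 2.08
position: [0.4873, -0.2558, 0.2123]
tool_rot: [0.993, 0.12, 0.001, 0.0]
ft_force: [-0.5, -1.1, -0.1]
grip_width: 0.0085
grip_force: 0.0
time: 2.33
position: [0.5505, -0.1746, 0.2123]
tool_rot: [0.993, 0.12, 0.001, 0.0]
ft_force: [-0.7, 0.2, -0.2]
grip_width: 0.0006
grip_force: 0.0
time: 2.75
position: [0.6111, -0.0957, 0.2118]
tool_rot: [0.993, 0.12, 0.0, 0.001]
ft_force: [0.4, 0.5, -0.6]
grip_width: 0.0002
grip_force: 0.0
togo [ 0.961 -0.843] 1.597
```

```bash
python3 -m inch '[0.5,-0.4,0,0,0,0, 0.96,-0.84,0.3,0,0,0, 0.96,-0.84,0.8,0,0,0, 0.96,-0.84,0.8,0,0,0, 0.96,-0.84,0.8,0,0,0, 0.96,-0.84,0.8,0,0,0]';  python3 -c "
from h import *
import cv2
togo(.078,-.07,.084)
a=camera('top')[110:240,110:270];b=camera('scene')[130:260,235:395]
cv2.imwrite('pics/c1.png',cv2.resize(np.vstack([a,b])[:,:,::-1],None,fx=2.3,fy=2.3,interpolation=cv2.INTER_CUBIC))"
```

```text
time: 3.25
position: [0.6678, -0.0138, 0.1474]
tool_rot: [0.993, 0.119, -0.001, 0.0]
ft_force: [0.3, 0.5, 1.2]
grip_width: 0.0008
grip_force: 0.0
togo [ 0.029 -0.015] 0.792
```

View pics/c1.png

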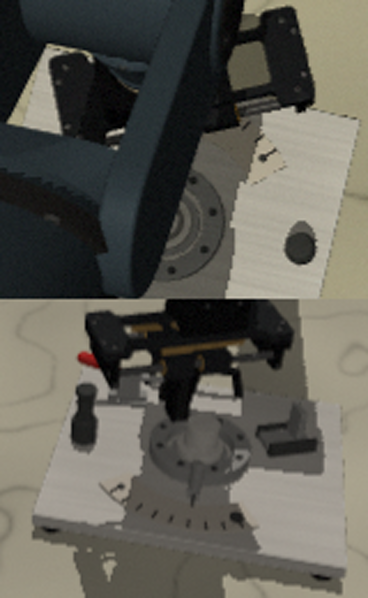

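The hand is on the -y side of the lever in the scene view: fingers at about (178,405), post at about (197,470). I'll descend and push.

```bash
python3 -m inch '[0.03,-0.015,0.4,0,0,0, 0.03,-0.015,0.79,0,0,0, 0.03,-0.015,0.79,0,0,0, 0.03,-0.015,0.79,0,0,0, 0.03,-0.015,0.79,0,0,0]'; python3 -m inch '[0,-0.05,0,0,0,0, 0,-0.1,0,0,0,0, 0,-0.14,0,0,0,0, 0,-0.18,0,0,0,0, 0,-0.22,0,0,0,0, 0,-0.26,0,0,0,0, 0,-0.3,0,0,0,0, 0,-0.34,0,0,0,0, 0,-0.38,0,0,0,0, 0,-0.42,0,0,0,0, 0,-0.45,0,0,0,0, 0,-0.48,0,0,0,0, 0,-0.5,0,0,0,0, 0,-0.5,0,0,0,0, 0,-0.5,0,0,0,0]'; python3 -c "
from h import *
import cv2
togo(.078,-.022,.084)
b=camera('scene')[150:250,245:395]
cv2.imwrite('pics/c2.png',cv2.resize(b[:,:,::-1],None,fx=5.2,fy=5.2,interpolation=cv2.INTER_CUBIC))"
```

```text
time: 3.77
position: [0.6723, -0.0113, 0.0872]
tool_rot: [0.993, 0.119, 0.002, 0.001]
ft_force: [-0.6, 0.3, 0.6]
grip_width: 0.0006
grip_force: 0.0
time: 5.02
position: [0.6614, 0.0288, 0.0847]
tool_rot: [0.993, 0.119, 0.0, 0.0]
ft_force: [0.5, 0.4, -0.3]
grip_width: 0.0
grip_force: 0.0
togo [-0.019 -0.079] 0.009
```

View pics/c2.png

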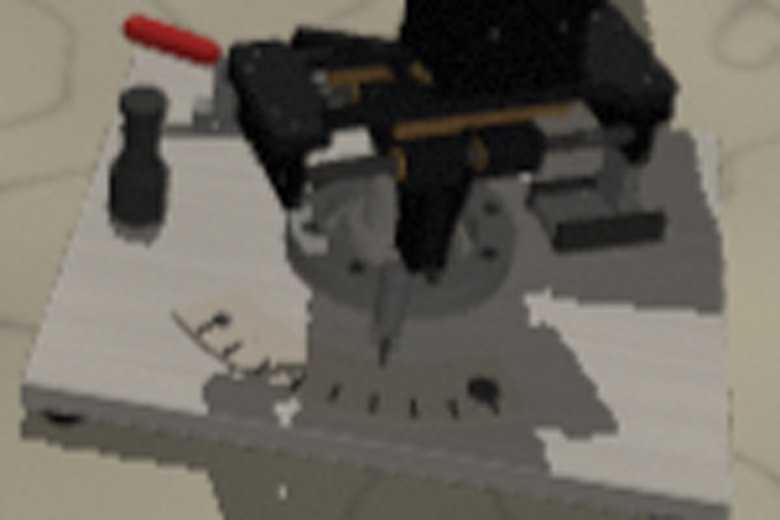

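```bash
python3 -c "
from h import *
def proj(n,p):
    c=get_calibration(n); f=192/np.tan(np.radians(c['vertical_fov'])/2);T=np.array(c['T'])
    q=T[:3,:3].T@(np.array(p)-T[:3,3]); u,v=f*q[0]/q[2]+c['cx'],f*q[1]/q[2]+c['cy']
    return ((u-245)*5.2,(v-150)*5.2) if n=='scene' else ((u-110)*5.4,(v-130)*5.4)
o=get_obs();p=o['position'];print(o['q'],p,o['ft_force'])
print('tip',proj('scene',[p[0],p[1],p[2]-.022]),'large',proj('scene',[.6917,.0653,.0395]))
print('ring',proj('scene',[.5774,.0375,.051]))
for a in(-11.5,13.7):
    for r,z in((.082,.086),(.082,.05),(.107,.045),(.118,.04)):print(a,r,z,proj('scene',[.5774+r*np.cos(np.radians(a)),.0375+r*np.sin(np.radians(a)),z]),proj('top',[.5774+r*np.cos(np.radians(a)),.0375+r*np.sin(np.radians(a)),z]))
print(ray('scene',*zt(395,268,5.2,245,150),.086))
"
```

```text
[-1.25042602e-01  7.26790915e-01  1.43416828e+00 -8.23522535e-05
  9.80513973e-01  1.20665766e+00] [0.66144159 0.02870952 0.08477703] [ 0.11397469 -0.43493161  1.22315528]
tip (np.float64(403.6329917115015), np.float64(310.23703137463974)) large (np.float64(480.7044203024868), np.float64(388.94320574022794))
ring (np.float64(396.6519261557946), np.float64(222.30940635186482))
-11.5 0.082 0.086 (np.float64(393.2539263844816), np.float64(268.7241635317488)) (np.float64(413.9090522466246), np.float64(208.09789315799364))
-11.5 0.082 0.05 (np.float64(384.11842792692863), np.float64(324.50694389541906)) (np.float64(427.8083285453121), np.float64(223.12695042429897))
-11.5 0.107 0.045 (np.float64(378.8166863175502), np.float64(365.31119565507674)) (np.float64(442.6507979731483), np.float64(169.92311393445124))
-11.5 0.118 0.04 (np.float64(375.7327910924248), np.float64(387.9165739510618)) (np.float64(450.0413989160312), np.float64(148.1778782608558))
13.7 0.082 0.086 (np.float64(466.63955368825117), np.float64(269.37067421582134)) (np.float64(326.9327787422268), np.float64(208.7158077412927))
13.7 0.082 0.05 (np.float64(455.95025070166747), np.float64(325.0869267309325)) (np.float64(344.5961806104384), np.float64(223.73928814788997))
13.7 0.107 0.045 (np.float64(474.01890365194294), np.float64(366.0286727707443)) (np.float64(335.06580535814527), np.float64(170.61874015446125))
13.7 0.118 0.04 (np.float64(481.2741360572928), np.float64(388.68052576893433)) (np.float64(332.26475769951827), np.float64(148.8964199968846))
[0.6556147  0.02124986 0.086     ]
```

```bash
cat >> h.py <<'E'
def proj(n,p):
    c=get_calibration(n); f=192/np.tan(np.radians(c['vertical_fov'])/2);T=np.array(c['T'])
    q=T[:3,:3].T@(np.array(p)-T[:3,3]); return f*q[0]/q[2]+c['cx'],f*q[1]/q[2]+c['cy']
E
python3 -c "
from h import *
import cv2
u,v=proj('scene',[.6678,-.0138,.1254]);print((u-235)*2.3,(v-130)*2.3+299)
b=camera('scene')[165:230,295:355].astype(float)
b=(255*(b/255)**.45).astype('uint8')
cv2.imwrite('pics/c3.png',cv2.resize(b[:,:,::-1],None,fx=9,fy=9,interpolation=cv2.INTER_CUBIC))"
```

```text
169.92234938611915 440.7388017559228
```

View pics/c3.png

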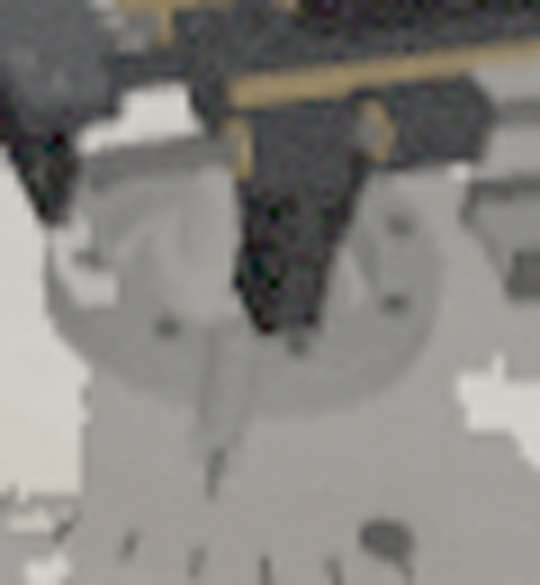

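```bash
python3 -c "
from h import *
for z in(.19,.22,.25):print(z,ray('top',188.7,143.9,z), [ray('top',110+a/2.3,110+b/2.3,z)[:2].round(3) for a,b in((50,60),(65,148),(243,10),(290,8),(312,60),(312,105))])
u=326.7,201.7
for z in(.062,.075,.087):print(z,ray('scene',*u,z))
"
```

```text
0.19 [0.6878644  0.00072038 0.19      ] [array([0.702, 0.112]), array([0.626, 0.096]), array([ 0.748, -0.051]), array([ 0.751, -0.091]), array([ 0.705, -0.111]), array([ 0.666, -0.111])]
0.22 [ 0.68028299 -0.00430645  0.22      ] [array([0.694, 0.102]), array([0.622, 0.087]), array([ 0.738, -0.054]), array([ 0.741, -0.092]), array([ 0.697, -0.111]), array([ 0.659, -0.111])]
0.25 [ 0.67270159 -0.00933328  0.25      ] [array([0.685, 0.092]), array([0.617, 0.078]), array([ 0.728, -0.056]), array([ 0.73 , -0.093]), array([ 0.689, -0.111]), array([ 0.653, -0.111])]
0.062 [0.62840988 0.04380079 0.062     ]
0.075 [0.64407773 0.0398764  0.075     ]
0.087 [0.65854036 0.03625389 0.087     ]
```

The fingertip shows about 8 px above where the reported TCP would put it, and the lever hasn't moved. It most likely passed just over the post, riding about 25 mm too high. I'll back off over the top, come down lower well beside the ring, and test with small pushes.

```bash
python3 -m inch '[0,0,-0.35,0,0,0, 0,0.3,-0.35,0,0,0, 0.03,0.71,-0.35,0,0,0, 0.03,0.71,-0.35,0,0,0, 0.03,0.71,0,0,0,0, 0.03,0.71,0.15,0,0,0, 0.03,0.71,0.2,0,0,0, 0.03,0.71,0.24,0,0,0, 0.03,0.71,0.24,0,0,0]'; python3 -m inch '[0,-0.06,0,0,0,0, 0,-0.1,0,0,0,0, 0,-0.12,0,0,0,0, 0,-0.14,0,0,0,0, 0,-0.16,0,0,0,0, 0,-0.16,0,0,0,0]';  python3 -c "
from h import *
import cv2
togo(.08,-.022,.062)
b=camera('scene')[165:230,275:355].astype(float)
b=(255*(b/255)**.45).astype('uint8')
cv2.imwrite('pics/c4.png',cv2.resize(b[:,:,::-1],None,fx=9,fy=9,interpolation=cv2.INTER_CUBIC))"
```

```text
time: 5.87
position: [0.6766, -0.0253, 0.0648]
tool_rot: [0.993, 0.12, -0.001, -0.0]
ft_force: [0.4, -0.4, -0.4]
grip_width: 0.0005
grip_force: 0.0
time: 6.37
position: [0.6741, -0.0129, 0.0659]
tool_rot: [0.993, 0.12, 0.0, -0.0]
ft_force: [0.8, -0.2, -0.2]
grip_width: 0.0008
grip_force: 0.0
togo [-0.026 -0.623] 0.049
```

View pics/c4.png

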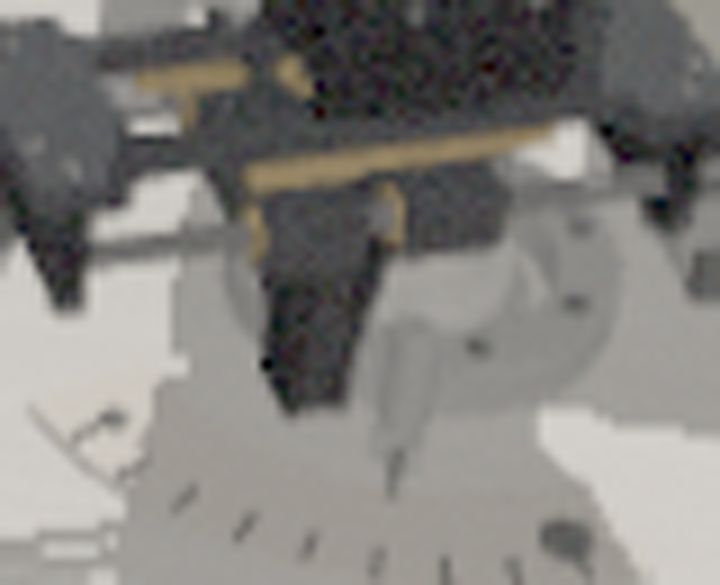

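Tip at (310,408), post at about (395,400), with a small gap between them. I'll write a numeric pointer-angle finder and push in small steps.

```bash
cat >> h.py <<'E'
def pointer(n='scene'):
    import cv2
    im=camera(n).mean(2).astype(np.float32); A=np.arange(-50,40,.5); r=np.linspace(.096,.106,8)
    P=np.array([[proj(n,[.5774+q*np.cos(np.radians(a)),.0375+q*np.sin(np.radians(a)),.045]) for q in r] for a in A]).astype(np.float32)
    s=cv2.remap(im,P[...,0],P[...,1],cv2.INTER_LINEAR).mean(1)
    h=s/cv2.medianBlur(s.reshape(-1,1),5).ravel() if 0 else s/np.minimum(np.roll(s,8),np.roll(s,-8))
    i=np.argsort(h[10:-10])[:4]+10; print(n,'pointer',A[i],h[i].round(2))
E
python3 -c "
from h import *
pointer()"; python3 -m inch '[0,-0.03,0,0,0,0, 0,-0.06,0,0,0,0, 0,-0.08,0,0,0,0, 0,-0.1,0,0,0,0, 0,-0.12,0,0,0,0, 0,-0.14,0,0,0,0, 0,-0.16,0,0,0,0, 0,-0.18,0,0,0,0, 0,-0.18,0,0,0,0]';  python3 -c "
from h import *
togo(.08,-.022,.062);pointer()"
```

```text
scene pointer [-11.5 -12.  -11.  -10.5] [0.64 0.7  0.71 0.79]
time: 7.22
position: [0.6706, 0.001, 0.0655]
tool_rot: [0.993, 0.119, -0.0, -0.0]
ft_force: [0.3, 0.4, -1.4]
grip_width: 0.0003
grip_force: 0.0
togo [-0.023 -0.444] 0.044
scene pointer [-11.5 -12.  -11.  -10.5] [0.64 0.7  0.71 0.79]
```

```bash
python3 -m inch '[0,-0.02,0,0,0,0, 0,-0.04,0,0,0,0, 0,-0.06,0,0,0,0, 0,-0.08,0,0,0,0, 0,-0.1,0,0,0,0, 0,-0.12,0,0,0,0, 0,-0.12,0,0,0,0]';  python3 -c "
from h import *
togo(.08,-.022,.062);pointer()
import cv2
b=camera('scene')[165:230,285:365].astype(float)
b=(255*(b/255)**.45).astype('uint8')
cv2.imwrite('pics/c5.png',cv2.resize(b[:,:,::-1],None,fx=9,fy=9,interpolation=cv2.INTER_CUBIC))"
```

```text
time: 7.85
position: [0.6694, 0.0097, 0.0659]
tool_rot: [0.993, 0.119, 0.001, 0.0]
ft_force: [2.1, -1.4, -0.1]
grip_width: 0.0005
grip_force: 1.0
togo [-0.035 -0.335] 0.048
scene pointer [-8.5 -9.  -9.5 -8. ] [0.62 0.62 0.72 0.75]
```

Contact: the pointer is now at -8.7° and the force is about 2.5 N. I'll continue towards 13.7°.

```bash
python3 -m inch '[0,-0.03,0,0,0,0, 0,-0.06,0,0,0,0, 0,-0.09,0,0,0,0, 0,-0.12,0,0,0,0, 0,-0.15,0,0,0,0, 0,-0.18,0,0,0,0, 0,-0.21,0,0,0,0, 0,-0.24,0,0,0,0, 0,-0.26,0,0,0,0, 0,-0.28,0,0,0,0, 0,-0.3,0,0,0,0, 0,-0.31,0,0,0,0, 0,-0.32,0,0,0,0, 0,-0.32,0,0,0,0]';  python3 -c "
from h import *
togo(.08,-.022,.062);pointer()"
```

```text
time: 9.12
position: [0.6622, 0.035, 0.0655]
tool_rot: [0.993, 0.119, -0.0, -0.0]
ft_force: [1.3, -1.5, -0.1]
grip_width: 0.0005
grip_force: 0.6
togo [-0.022 -0.006] 0.043
scene pointer [10.5 11.  10.  11.5] [0.55 0.55 0.59 0.63]
```

```bash
python3 -m inch '[0,-0.02,0,0,0,0, 0,-0.04,0,0,0,0, 0,-0.05,0,0,0,0, 0,-0.055,0,0,0,0, 0,-0.055,0,0,0,0, 0,-0.055,0,0,0,0]';  python3 -c "
from h import *
togo(.08,-.022,.062);pointer()"
```

```text
time: 9.67
position: [0.6611, 0.0392, 0.0655]
tool_rot: [0.993, 0.119, -0.0, -0.0]
ft_force: [0.3, -1.0, -0.3]
grip_width: 0.0007
grip_force: 0.5
togo [-0.022  0.048] 0.044
scene pointer [14.  13.5 14.5 13. ] [0.53 0.56 0.58 0.65]
```

Pointer at about 14°. I'll back off, rise, and cross over to the outside of the lock tab.

```bash
python3 -m inch '[0,0.1,0,0,0,0, 0,0.3,0,0,0,0, 0,0.3,-0.1,0,0,0, 0,0.3,-0.5,0,0,0, 0,0.3,-0.8,0,0,0, 0,0.3,-0.8,0,0,0]'; python3 -m inch '[-0.3,-0.5,0,0,0,0, -0.6,-1,0,0,0,0, -0.6,-1,0,0,0,0]';python3 -m inch '[-0.2,-0.5,0,0,0,0, -0.42,-1,0,0,0,0, -0.42,-1,0,0,0,0]';python3 -m inch '[0,-0.3,0,0,0,0, 0,-0.6,0,0,0,0, 0,-0.6,0,0,0,0, 0,-0.6,0,0,0,0, 0,-0.6,0,0,0,0]';  python3 -c "
from h import *
togo(0,.168,.064);pointer();pointer('top')
import cv2
b=camera('scene')[140:240,285:415].astype(float)
b=(255*(b/255)**.6).astype('uint8')
cv2.imwrite('pics/c6.png',cv2.resize(b[:,:,::-1],None,fx=6,fy=6,interpolation=cv2.INTER_CUBIC))"
```

```text
time: 10.22
position: [0.671, 0.0145, 0.1356]
tool_rot: [0.993, 0.119, 0.005, 0.001]
ft_force: [0.8, -0.4, 1.0]
grip_width: 0.0008
grip_force: 0.0
time: 10.47
position: [0.595, 0.0853, 0.1291]
tool_rot: [0.993, 0.12, -0.004, -0.002]
ft_force: [-0.6, -0.1, -0.6]
grip_width: 0.0005
grip_force: 0.0
time: 10.72
position: [0.5434, 0.1559, 0.1292]
tool_rot: [0.993, 0.121, -0.004, -0.001]
ft_force: [-0.7, -0.7, -0.3]
grip_width: 0.0004
grip_force: 0.0
time: 11.13
position: [0.5388, 0.1979, 0.1296]
tool_rot: [0.993, 0.119, 0.0, 0.0]
ft_force: [0.3, 0.1, 0.4]
grip_width: 0.0005
grip_force: 0.0
togo [-0.007 -0.038] 0.82
scene pointer [13.  13.5 12.5 12. ] [0.7  0.72 0.72 0.74]
top pointer [13.  12.5 13.5 12. ] [0.31 0.34 0.39 0.44]
```

View pics/c6.png

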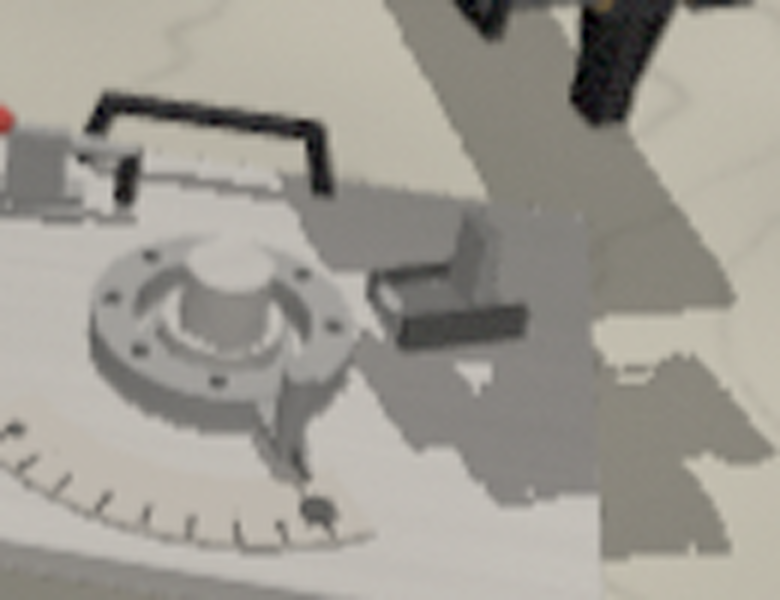

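The pointer aims at the large stud (318,508). The tab (475,245) is still back, and the hand is outside it. I'll descend and push with tool +y in small steps.

```bash
python3 -m inch '[0,-0.04,0.3,0,0,0, 0,-0.04,0.6,0,0,0, 0,-0.04,0.8,0,0,0, 0,-0.04,0.8,0,0,0, 0,-0.04,0.8,0,0,0]'; python3 -m inch '[0,0.04,0,0,0,0, 0,0.08,0,0,0,0, 0,0.11,0,0,0,0, 0,0.14,0,0,0,0, 0,0.17,0,0,0,0, 0,0.2,0,0,0,0, 0,0.23,0,0,0,0, 0,0.26,0,0,0,0, 0,0.28,0,0,0,0, 0,0.28,0,0,0,0]';  python3 -c "
from h import *
togo(0,.12,.064);pointer();pointer('top')
for r in cut_out('scene','lock_tab')[:1]: print(r['conf'],r['bbox'])"
```

```text
time: 11.7
position: [0.5375, 0.2008, 0.0649]
tool_rot: [0.993, 0.119, -0.001, 0.0]
ft_force: [0.4, 0.2, 0.6]
grip_width: 0.0004
grip_force: 0.0
time: 12.53
position: [0.5431, 0.1795, 0.0655]
tool_rot: [0.993, 0.119, -0.0, 0.0]
ft_force: [-0.2, -1.0, -0.8]
grip_width: 0.0007
grip_force: 0.0
togo [-0.004  0.326] 0.019
scene pointer [13.  13.5 12.5 12. ] [0.69 0.71 0.71 0.74]
top pointer [13.  12.5 13.5 12. ] [0.33 0.35 0.39 0.44]
0.47 [351.1, 175.1, 371.4, 198.0]
```

```bash
python3 -m inch '[0,0.02,0,0,0,0, 0,0.04,0,0,0,0, 0,0.06,0,0,0,0, 0,0.08,0,0,0,0, 0,0.1,0,0,0,0, 0,0.12,0,0,0,0, 0,0.14,0,0,0,0, 0,0.16,0,0,0,0, 0,0.18,0,0,0,0, 0,0.18,0,0,0,0, 0,0.18,0,0,0,0]';  python3 -c "
from h import *
togo(0,.12,.064);print(get_obs()['ft_force'])
for r in cut_out('scene','lock_tab')[:1]: print(r['conf'],r['bbox'])"
```

```text
time: 13.6
position: [0.5464, 0.1658, 0.0656]
tool_rot: [0.993, 0.119, -0.0, 0.0]
ft_force: [0.8, -0.2, -0.2]
grip_width: 0.0003
grip_force: 0.1
togo [-0.004  0.149] 0.019
[ 0.77147183 -0.16360398 -0.22457979]
0.47 [351.1, 175.1, 371.4, 198.0]
```

```bash
python3 -m inch '[0,0.02,0,0,0,0, 0,0.04,0,0,0,0, 0,0.06,0,0,0,0, 0,0.08,0,0,0,0, 0,0.1,0,0,0,0, 0,0.1,0,0,0,0]';  python3 -c "
from h import *
togo(0,.12,.064);pointer()
for r in cut_out('scene','lock_tab')[:1]: print(r['conf'],r['bbox'])"; python3 -m inch '[0,0.02,0,0,0,0, 0,0.04,0,0,0,0, 0,0.06,0,0,0,0, 0,0.08,0,0,0,0, 0,0.08,0,0,0,0]';  python3 -c "
from h import *
togo(0,.12,.064);pointer()
for r in cut_out('scene','lock_tab')[:1]: print(r['conf'],r['bbox'])"
```

```text
time: 14.15
position: [0.5482, 0.1577, 0.0655]
tool_rot: [0.993, 0.119, -0.0, 0.0]
ft_force: [-1.1, 0.0, -0.3]
grip_width: 0.0002
grip_force: 0.3
togo [-0.002  0.046] 0.019
scene pointer [13.  13.5 12.5 12. ] [0.7  0.72 0.72 0.74]
0.6 [347.0, 178.8, 368.1, 198.6]
time: 14.67
position: [0.5497, 0.1517, 0.0655]
tool_rot: [0.993, 0.119, -0.0, -0.0]
ft_force: [-0.7, 1.8, 0.4]
grip_width: 0.0005
grip_force: 0.7
togo [-0.002 -0.031] 0.019
scene pointer [13.  12.5 13.5 12. ] [0.71 0.72 0.72 0.74]
0.48 [343.3, 175.0, 365.0, 197.7]
```

```bash
python3 -m inch '[0,0.02,0,0,0,0, 0,0.035,0,0,0,0, 0,0.05,0,0,0,0, 0,0.05,0,0,0,0]'; python3 -m inch '[0,0.012,0,0,0,0, 0,0.024,0,0,0,0, 0,0.024,0,0,0,0]'; python3 -m inch '[0,0.012,0,0,0,0, 0,0.024,0,0,0,0, 0,0.024,0,0,0,0]';  python3 -c "
from h import *
togo(0,.11,.064);pointer()
import cv2
b=camera('scene')[140:240,285:415].astype(float)
b=(255*(b/255)**.6).astype('uint8')
cv2.imwrite('pics/c7.png',cv2.resize(b[:,:,::-1],None,fx=6,fy=6,interpolation=cv2.INTER_CUBIC))"
```

```text
time: 15.1
position: [0.5498, 0.1513, 0.0656]
tool_rot: [0.993, 0.118, -0.0, -0.003]
ft_force: [-2.3, 10.5, 1.0]
grip_width: 0.0004
grip_force: 6.3
time: 15.35
position: [0.5498, 0.1512, 0.0656]
tool_rot: [0.993, 0.117, -0.0, -0.004]
ft_force: [-2.5, 18.2, 1.4]
grip_width: 0.0003
grip_force: 8.9
time: 15.6
position: [0.5499, 0.1511, 0.0656]
tool_rot: [0.993, 0.117, -0.001, -0.006]
ft_force: [-2.9, 23.6, 0.4]
grip_width: 0.0007
grip_force: 11.6
togo [-0.002  0.086] 0.02
scene pointer [13.  12.5 13.5 12. ] [0.7  0.71 0.72 0.74]
```

The slide is against its stop: force is up to 24 N and it isn't moving. I'll back off, rise, and move clear.

```bash
python3 -m inch '[0,-0.1,0,0,0,0, 0,-0.25,0,0,0,0, 0,-0.5,0,0,0,0, 0,-0.6,0,0,0,0, 0,-0.6,-0.4,0,0,0, 0,-0.7,-0.8,0,0,0, 0,-1,-1,0,0,0, 0,-1,-1,0,0,0, 0,-1,-1,0,0,0, 0,-1,-1,0,0,0]';  python3 -c "
from h import *
pointer();pointer('top')
import cv2
a=camera('top')[140:240,110:240];b=camera('scene')[150:250,275:405]
cv2.imwrite('pics/c8.png',cv2.resize(np.hstack([a,b])[:,:,::-1],None,fx=3,fy=3,interpolation=cv2.INTER_CUBIC))"
```

```text
time: 16.53
position: [0.5323, 0.2213, 0.1449]
tool_rot: [0.993, 0.12, -0.001, 0.0]
ft_force: [-0.4, 0.6, -0.0]
grip_width: 0.0007
grip_force: 0.0
scene pointer [13.  13.5 12.5 12. ] [0.7  0.71 0.71 0.74]
top pointer [13.  12.5 13.5 12. ] [0.33 0.36 0.39 0.45]
```

View pics/c8.png

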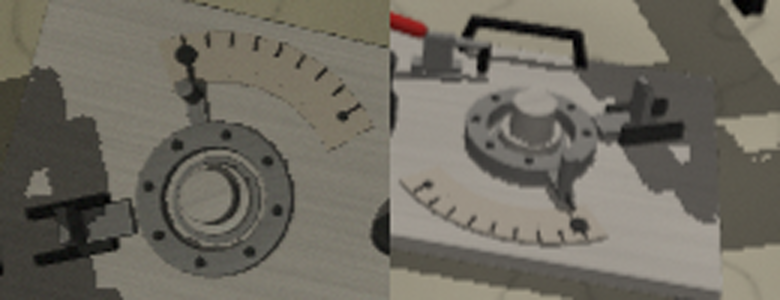

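The pointer aims at the large stud (186,54). The slide reaches the ring (130,217) and the hand is clear, so I'll hand in.

```bash
python3 -c "
from rig import *
print(hand_in())"
```

```text
the job is handed in; nothing more can be done
None
```

The job is handed in: the pointer is at the large stud (within about 2 mm by the cameras), the lock slide is pushed against its stop, and the hand is clear, though the judge returned no verdict.

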